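# Empty the kumquat rinse shaker into its punnet

### The job

Unscrew the blue perforated cap from the rinse shaker and set it down, top side up, flat in the yellow tray. Then tip the open jar right over by its black handle so that all four kumquats pour out of the wide mouth into the green punnet, and leave the jar tipped. Do not push the pumpkin, the tape dispenser or the punnet about.

Things in the scene. Friction and masses are not known exactly. Their poses are not given: they have to be found in the camera images.
- stand: Fixed tipping stand (grey cheeks 173 mm tall at x = +-56 mm, 6 mm thick, on a dark base 125 x 150 mm, 8 mm thick, centred at y = +55 mm). Origin on the table directly under the jar's axis; z up. The jar hangs on a horizontal axle along the stand's x axis, 155 mm above the table, and tips towards the stand's -y side, where the punnet stands; the handle starts on the +y side.
- jar (a joint): Tip angle of the jar on its axle, rad: 0 mouth straight up (start), 2.4 at its stop, mouth down 47 degrees below level towards the stand's -y. Stiff hinge (0.6 N m friction, about 5 N at the handle): it stays where it is left.
- jar_hinge (a point): Point on the jar's axle line, midway between the cheeks, 155 mm above the table; axes as the stand's (x along the axle).
- jar_mouth (a point): Centre of the jar's open mouth at its rim, 85 mm from the axle. z points out of the mouth, x along the axle. Clear plastic jar, 130 mm tall, 53 mm outside diameter, 48 mm wide mouth, its bottom 45 mm below the axle. Rim 240 mm above the table when upright.
- jar_handle (a point): Middle of the black round handle bar, 14 mm thick, 78 mm long, parallel to the axle (its sleeve spins freely, so a grip need not turn with the jar), carried on two thin side arms (8 mm thick, at x = +-42 mm) 115 mm from the axle. With the jar upright it lies 99.6 mm to the stand's +y and 57.5 mm below the axle (97.5 mm above the table); tipping lifts it up and over the axle in an arc towards -y, ending 35 mm to the -y side and 110 mm above the axle.
- cap: Blue round perforated cap, 67 mm diameter, 32 mm tall, 60 g, ribbed skirt, dark holes in its top. Origin at the centre of its lower edge, z up out of its top; at the start 212 mm above the table, seated on the jar rim. Two inner lugs are hooked under two lugs on the jar: it must be turned anticlockwise (seen from above) by at least 50 and at most 115 degrees, aim for 80, then it lifts straight off (28 mm until clear of the rim). It has about 1 mm of play.
- tray: Fixed shallow yellow tray, 160 x 160 mm outside, 12 mm high rim, walls 4 mm, inner floor 4 mm above the table. Origin under its centre. It stands left or right of the stand, with the tape dispenser on the other side.
- punnet: Loose open green plastic box standing on the table on the -y side of the stand, 130 x 160 x 50 mm outside, walls 4 mm, 300 g. Origin at the centre of its underside, long side along its y. It already stands where the pieces will fall.
- kumquat0: Orange kumquat, rigid oval 30 mm long, 22 mm thick, 12 g, loose inside the jar at the start. Origin at its centre, long axis x.
- kumquat1: Orange kumquat, rigid oval 30 mm long, 22 mm thick, 12 g, loose inside the jar at the start. Origin at its centre, long axis x.
- kumquat2: Orange kumquat, rigid oval 30 mm long, 22 mm thick, 12 g, loose inside the jar at the start. Origin at its centre, long axis x.
- kumquat3: Orange kumquat, rigid oval 30 mm long, 22 mm thick, 12 g, loose inside the jar at the start. Origin at its centre, long axis x.
- pumpkin: Bystander: green striped pumpkin, 150 mm diameter, 110 mm tall, 900 g, origin under its centre.
- dispenser: Bystander: black tape dispenser with a paper-coloured roll, 150 mm long (y), 60 mm wide (x), 105 mm tall, 700 g, origin under its centre.
Things that resemble listed ones, but are neither listed nor needed, are in the scene too. Of the things that look like the stand, the smaller one is meant. There is more than one size of the cap; the job needs the larger.

How it is judged:
On the way, in this order (a step that is already met when the one before it is completed fails the run):
1. the cap has been turned on the jar by more than 35 degrees, still on its rim (angle between the x axis of cap and the x axis of jar_mouth, either way round above 0.6 rad and distance between cap and jar_mouth below 0.034 m), for 0.05 s.
2. the cap lies released, flat and top up in the tray while the jar still stands upright (tipped less than 0.4 rad) (x of cap in the frame of tray between -0.045 and 0.045 m and y of cap in the frame of tray between -0.045 and 0.045 m and z of cap in the frame of tray below 0.01 m and angle between cap's own z axis and vertical below 0.15 rad and linear speed of cap below 0.03 m/s and contact force between the fingers and cap below 0.1 N and value of joint jar below 0.4 rad), for 0.2 s.
3. the jar is tipped over by more than 1.75 rad and all four kumquats are in the punnet (value of joint jar above 1.75 rad and x of kumquat0 in the frame of punnet between -0.063 and 0.063 m and y of kumquat0 in the frame of punnet between -0.078 and 0.078 m and z of kumquat0 in the frame of punnet between 0 and 0.05 m and x of kumquat1 in the frame of punnet between -0.063 and 0.063 m and y of kumquat1 in the frame of punnet between -0.078 and 0.078 m and z of kumquat1 in the frame of punnet between 0 and 0.05 m and x of kumquat2 in the frame of punnet between -0.063 and 0.063 m and y of kumquat2 in the frame of punnet between -0.078 and 0.078 m and z of kumquat2 in the frame of punnet between 0 and 0.05 m and x of kumquat3 in the frame of punnet between -0.063 and 0.063 m and y of kumquat3 in the frame of punnet between -0.078 and 0.078 m and z of kumquat3 in the frame of punnet between 0 and 0.05 m), for 0.2 s.
At the end, for the whole second after the job is handed in: All four kumquats rest inside the upright punnet; the cap is released in the tray, top up, flat on its floor (within 6 mm of it, tilt under 0.15 rad), its centre within 45 mm of the tray's along each side; the jar is left tipped by more than 1.75 rad (all of step 3 and x of cap in the frame of tray between -0.045 and 0.045 m and y of cap in the frame of tray between -0.045 and 0.045 m and z of cap in the frame of tray below 0.01 m and angle between cap's own z axis and vertical below 0.15 rad and linear speed of cap below 0.03 m/s and contact force between the fingers and cap below 0.1 N and angle between punnet's own z axis and vertical below 0.1 rad and linear speed of each of kumquat0, kumquat1, kumquat2, kumquat3 below 0.05 m/s); the robot touches nothing.
It fails at once if the pumpkin is pushed more than 30 mm (distance of pumpkin from where it was at the start of the episode above 0.03 m).
It fails at once if the dispenser is pushed more than 30 mm (distance of dispenser from where it was at the start of the episode above 0.03 m).
It fails at once if the punnet is pushed more than 40 mm (distance of punnet from where it was at the start of the episode above 0.04 m).
It also fails if it takes over 61 s, if anything falls off the work surface, if the arm or the gripper's body presses on something with over 40 N, if the wrist force passes 120 N, or if a joint passes its speed limit or range.

### The arm

A 6-joint arm with a two-finger parallel gripper is mounted at the origin on the work surface. World frame = base frame: x ahead of the robot, y to its left, z up, the work surface at z = 0. Lengths are in m, angles in rad, forces in N, time in s.
With the tool pointing down it reaches from about 0.35 to 0.775 m from the base axis. Payload 7.3 kg.
Tool frame: the origin (TCP) lies on the centre line of the jaws, within the pads' length; the fingertips stand nose_length ahead of it and the grasp point (between the pads) lies 3 mm ahead of it (nose_length is the distance from the TCP to the fingertips, in m); y points along the fingers, x is the direction in which the jaws open and shut, and the axes are right-handed (so a half turn about y gives the same grasp; the last joint's range is limited). The gripper opens to 92 mm and grips with 3 to 60 N. Pads are 19 mm wide; open, the fingers measure 130 mm over their backs; the gripper's body (75 mm by 190 mm) begins 47 mm behind the grasp point.
Start: joints at [1.017, 0.342, 1.524, -0, 1.275, -0.146], TCP at [0.208, 0.482, 0.224] pointing down, gripper open.
Joint ranges: [-2.53, 2.53], [-0.77, 2.02], [0.04, 2.7], [-1, 4.14], [0.28, 2.66], [-3.11, 3.11]. Speed limits (rad/s): [2.57, 2.57, 3.14, 3.14, 3.14, 3.14].

### API

Orientations are given as [roll, pitch, yaw] about the fixed x, y, z axes, in that order (R = Rz(yaw) Ry(pitch) Rx(roll)).
In Python, from workcell import move_to, line_to, move_j, gripper_to, pause, ik, observe, camera, PlanningError, hand_in, nose_length gives the robot as it stands. Calls block until the motion is done:
- move_to(position, orientation): joint-space move of the TCP to a pose.
- line_to(position, rotation=None, rate=0.15, f_stop=None): straight line of the TCP; rotation=None keeps the orientation; rate is the mean speed in m/s. With f_stop (N) it stops when the force on the tool has changed by that much, and returns True; else False.
- move_j(angles): joint-space move.
- gripper_to(opening, force=None): finger opening in m; force is the grip in N (None keeps the last); returns when the fingers have stopped.
- pause(seconds).
- ik(position, orientation): joint angles nearest the present ones, or None.
- observe(): the state.
- camera(name): name is "side" or "top"; returns a dict with "image" (420x560x3 uint8, red, green, blue), "fx", "fy", "cx", "cy" (pixels), "rvec" (rotation vector, rad) and "tvec" (3), from world to camera coordinates, as OpenCV has them. Camera axes: x right, y down, z forward; pixel columns grow to the right and rows downward; lengths in m; the calibration is good to about 2 mm. A picture is of the moment at which its call begins. There is no depth.
A pose or a line that the arm cannot do raises PlanningError and nothing moves.
- hand_in(): hands the job in, once; it reports no verdict.
The state is a dict: "time": time; "qpos": joint angles; "qd": joint speeds; "tau": joint torques, N m; "position": TCP position; "ee_rot": TCP orientation; "wrist_force": force on the tool from outside, world axes, zero at the start; "ft_torque": the same for the moment, N m; "grip_width": finger opening in m.
Only numpy, scipy, OpenCV 4.12 (cv2) and the standard library are available. Lean on these libraries where they do the work, as an engineer would, in place of code of your own. Each camera call takes 0.05 s, during which the arm holds its last target.

## Working session

There is one attempt and no reset: what is moved stays moved. The work goes in short steps, each a Python script; the robot and the scene stay as the last script left them, time stands still between calls to the robot, and variables do not carry over. Pictures are saved under pics/ and viewed, and the job is handed in when it is done.

```bash
ls; mkdir -p pics
python3 - <<'E'
from workcell import *
import cv2
print(nose_length, observe())
for n in("side","top"):
    c=camera(n); cv2.imwrite(f"pics/{n}0.png",c["image"][:,:,::-1]); print(n,{k:v for k,v in c.items() if k!="image"})
E
```

```text
pics
0.022 {'time': 0.0, 'qpos': array([ 1.01704677e+00,  3.42688356e-01,  1.52501742e+00, -6.06428029e-06,
        1.27539487e+00, -1.46015367e-01]), 'qd': array([ 1.34716330e-03,  7.50326351e-05,  2.02424978e-03,  1.71903469e-04,
       -1.07559525e-03, -1.30999034e-03]), 'tau': array([-6.71018061e-04, -4.31241095e+01, -2.44222122e+01,  7.16894190e-02,
        5.60329249e-02, -1.20564837e-04]), 'position': array([0.20794857, 0.4816128 , 0.22326266]), 'ee_rot': array([-1.57058265e+00,  1.49279395e-03,  1.16306407e+00]), 'wrist_force': array([ 0.0417146 , -0.22488584, -0.09099556]), 'ft_torque': array([-0.00252058,  0.02751771, -0.04254808]), 'grip_width': 0.09195223591348373}
side {'fx': 383.4284356021884, 'fy': 383.4284356021884, 'cx': 277.18634859302756, 'cy': 211.00752563730427, 'rvec': array([ 2.16790935, -0.07072712,  0.06652616]), 'tvec': array([-0.55568444,  0.12888186,  0.94826114])}
top {'fx': 501.09502659365324, 'fy': 501.09502659365324, 'cx': 275.60740136521406, 'cy': 213.26579786394015, 'rvec': array([ 2.19947358, -2.16612875,  0.11760225]), 'tvec': array([-0.03685148,  0.5772425 ,  1.31951143])}
```

View pics/side0.png

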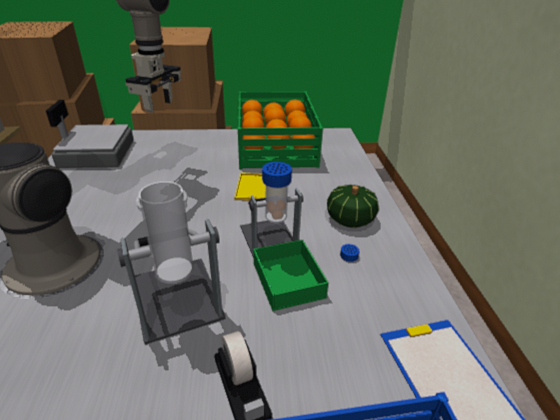

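View pics/top0.png

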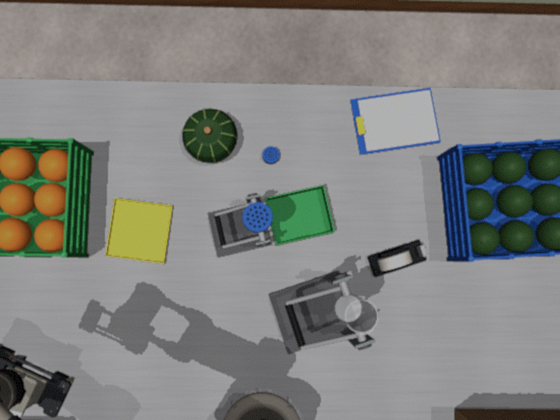

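The smaller stand, with the large blue cap, is at top px (245,225) and side px (275,215). A bigger stand with an empty jar (top (325,312)) is a decoy, and so is the small loose cap at top (271,155). Next I'll enlarge both views to confirm this.

```bash
cat > h.py <<'E'
import cv2, numpy as np
from workcell import *
CAL={"side":(383.4284356,277.1863486,211.0075256,[2.16790935,-0.07072712,0.06652616],[-0.55568444,0.12888186,0.94826114]),
"top":(501.0950266,275.6074014,213.2657979,[2.19947358,-2.16612875,0.11760225],[-0.03685148,0.5772425,1.31951143])}
def proj(n,p):
    f,cx,cy,r,t=CAL[n]; K=np.array([[f,0,cx],[0,f,cy],[0,0,1.]])
    return cv2.projectPoints(np.atleast_2d(np.array(p,float)),np.array(r),np.array(t),K,None)[0][:,0]
def ray(n,uv):
    f,cx,cy,r,t=CAL[n]; R=cv2.Rodrigues(np.array(r))[0]
    return -R.T@np.array(t), R.T@np.array([(uv[0]-cx)/f,(uv[1]-cy)/f,1.])
def onz(n,uv,z):
    o,d=ray(n,uv); return o+d*(z-o[2])/d[2]
def tri(a,b):
    o1,d1=ray("side",a); o2,d2=ray("top",b)
    d1=d1/np.linalg.norm(d1); d2=d2/np.linalg.norm(d2)
    A=np.array([d1,-d2]).T; s=np.linalg.lstsq(A,o2-o1,rcond=None)[0]
    p,q=o1+s[0]*d1,o2+s[1]*d2; return (p+q)/2, np.linalg.norm(p-q)
def crop(img,u0,v0,u1,v1,k,out):
    c=cv2.resize(img[v0:v1,u0:u1],None,fx=k,fy=k,interpolation=cv2.INTER_CUBIC)
    for u in range((u0//10+1)*10,u1,10):
        if u%20==0: cv2.putText(c,str(u),((u-u0)*k-10,10),0,.35,(255,0,255),1)
        cv2.line(c,((u-u0)*k,12),((u-u0)*k,18),(255,0,255),1)
    for v in range((v0//10+1)*10,v1,10):
        cv2.putText(c,str(v),(0,(v-v0)*k+4),0,.35,(255,0,255),1)
    cv2.imwrite(out,c)
def snap(n,u0,v0,u1,v1,k,out):
    crop(np.ascontiguousarray(camera(n)["image"][:,:,::-1]),u0,v0,u1,v1,k,out)
E
python3 - <<'E'
from h import *
t=cv2.imread("pics/top0.png"); s=cv2.imread("pics/side0.png")
crop(t,195,170,345,270,5,"pics/t1.png")
crop(t,95,185,185,275,6,"pics/t2.png")
crop(s,220,150,340,310,4,"pics/s1.png")
E
```

```text
(no output)
```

View pics/t1.png

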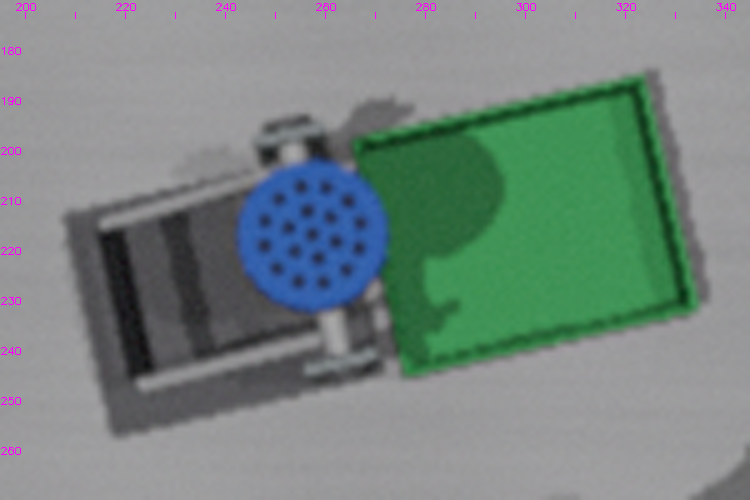

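View pics/t2.png

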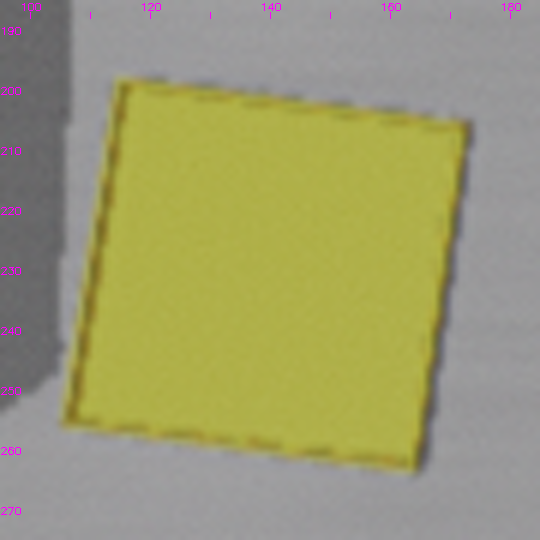

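View pics/s1.png

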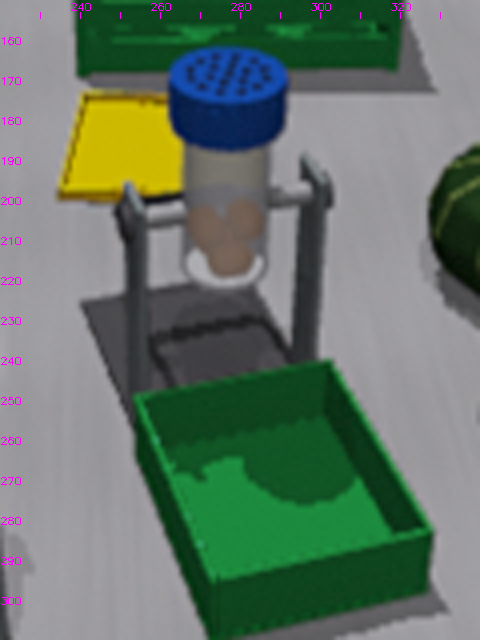

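The enlarged crops confirm the choice: this is the only capped jar with orange fruit, on the smaller stand, and its handle bar is at top px (217.5,216)–(224.5,245). The cap's top centre is at top (257.2,216.5) and side (277,168.5).

Run:
```python
from h import *
np.set_printoptions(precision=4,suppress=True)
print("captop",tri((277,168.5),(257.2,216.5)), onz("top",(257.2,216.5),.244))
print("cap edge dia", onz("top",(242,216.5),.244)-onz("top",(272.5,216.5),.244))
# base corners at z=.008
B=[onz("top",p,.008) for p in [(208,212.5),(218,257.5)]]; print("base",B,np.linalg.norm(B[0]-B[1]))
d=B[0]-B[1]; print("yaw base x",np.arctan2(d[1],d[0]))
H=[onz("top",p,.0975) for p in [(217.7,216),(224.5,245)]];d=H[0]-H[1]; print("handle",H,sum(H)/2,np.linalg.norm(d),np.arctan2(d[1],d[0]))
# cheek tops z=.173
C=[onz("top",p,.173) for p in [(253.5,196.5),(263.5,242.5)]];d=C[0]-C[1]; print("cheeks",C,sum(C)/2,np.linalg.norm(d),np.arctan2(d[1],d[0]))
P=[onz("top",p,.05) for p in [(265.5,198.5),(324,185),(334.5,232),(276.5,245)]]
P=np.array(P);print("punnet",P,P.mean(0),np.linalg.norm(P[1]-P[0]),np.linalg.norm(P[2]-P[1]),np.arctan2(*(P[0]-P[1])[1::-1])-np.pi/2)
T=np.array([onz("top",p,.012) for p in [(114.7,198.5),(172.5,205),(164.5,263),(106,255.5)]])
print("tray",T,T.mean(0),[np.linalg.norm(T[i]-T[i-1]) for i in range(4)])
Ts=[onz("side",p,.012) for p in [(240.5,173.5),(235,199)]];print("tray side",Ts)
print(proj("side",T))
```

```text
captop (array([0.5516, 0.0167, 0.2435]), np.float64(0.0031787753281851652)) [0.5499 0.0168 0.244 ]
cap edge dia [-0.0011  0.0685  0.    ]
base [array([0.5786, 0.1554, 0.008 ]), array([0.4572, 0.1253, 0.008 ])] 0.12506572515494974
yaw base x 0.243464920862732
handle [array([0.5619, 0.12  , 0.0975]), array([0.4887, 0.101 , 0.0975])] [0.5253 0.1105 0.0975] 0.07561052788767057 0.2535549813825955
cheeks [array([0.6039, 0.0279, 0.173 ]), array([0.4941, 0.0021, 0.173 ])] [0.549 0.015 0.173] 0.11279742394071378 0.23084424006108398
punnet [[ 0.6144 -0.0003  0.05  ]
 [ 0.6531 -0.1552  0.05  ]
 [ 0.5285 -0.1836  0.05  ]
 [ 0.492  -0.0312  0.05  ]] [ 0.572  -0.0926  0.05  ] 0.1595712260134966 0.1277637015361973 0.24491819275624827
tray [[0.6122 0.4079 0.012 ]
 [0.5971 0.2514 0.012 ]
 [0.4404 0.2676 0.012 ]
 [0.4582 0.4244 0.012 ]] [0.527  0.3379 0.012 ] [np.float64(0.15491094373175476), np.float64(0.15723369345538057), np.float64(0.1574748917920412), np.float64(0.15780611581385287)]
tray side [array([0.4624, 0.4205, 0.012 ]), array([0.4459, 0.2573, 0.012 ])]
[[284.0671 174.4552]
 [283.8018 198.8812]
 [233.287  197.2613]
 [239.2675 172.9684]]
```

```bash
cat >> h.py <<'E'
from scipy.spatial.transform import Rotation as Rn
PSI=0.245; AX=np.array([0.5495,0.0160,0.155])
RS=Rn.from_euler('z',PSI).as_matrix()
def tipori(a,flip):
    # tool dir: a from vertical-down tilted toward stand -y
    d=RS@np.array([0,-np.sin(a),-np.cos(a)]); z=RS@np.array([1.,0,0])*flip
    x=np.cross(d,z); M=np.array([x,d,z]).T
    return Rn.from_matrix(M)
def hpos(th,back=0,a=0,flip=1):
    b=-np.pi/6-0.0+th; b=np.arctan2(-57.5,99.6)+th
    p=AX+RS@np.array([0,np.cos(b)*.115,np.sin(b)*.115])
    d=tipori(a,flip).as_matrix()[:,1]
    return p-d*(0.003+back)
E
python3 - <<'E'
from h import *
np.set_printoptions(precision=2,suppress=True)
for flip in(1,-1):
  for a in np.radians([20,30,40,45,50,60,70]):
    o=tipori(a,flip).as_euler('xyz')
    r=[ik(hpos(0,.06,a,flip),o)]+[ik(hpos(t,0,a,flip),o) for t in(0,.5,1,1.5,2,2.3)]
    print(flip,np.degrees(a),[x is not None for x in r]); 
    if r[1] is not None: print("  ",r[0],r[1],r[-1])
for y in (-.7,.0,.7,1.,1.57): print(y,ik([.5495,.016,.238],[-np.pi/2,0,y]), ik([.527,.338,.03],[-np.pi/2,0,y]))
E
```

```text
1 20.0 [True, True, True, True, True, True, True]
   [ 0.31  0.47  1.58 -0.38  1.14  1.81] [ 0.28  0.53  1.66 -0.42  1.01  1.84] [ 0.05  0.35  1.44 -0.36  1.3   1.46]
1 29.999999999999996 [True, True, True, True, True, True, True]
   [ 0.42  0.53  1.57 -0.56  1.2   1.99] [ 0.37  0.58  1.64 -0.6   1.07  2.03] [ 0.14  0.36  1.48 -0.55  1.28  1.62]
1 40.0 [True, True, True, True, True, True, True]
   [ 0.52  0.6   1.55 -0.7   1.29  2.15] [ 0.45  0.65  1.63 -0.75  1.16  2.19] [ 0.23  0.4   1.53 -0.73  1.29  1.79]
1 45.0 [True, True, True, True, True, True, True]
   [ 0.56  0.65  1.54 -0.76  1.34  2.22] [ 0.49  0.69  1.62 -0.82  1.22  2.26] [ 0.27  0.42  1.55 -0.82  1.31  1.87]
1 50.0 [True, True, True, True, True, True, True]
   [ 0.59  0.7   1.52 -0.82  1.39  2.28] [ 0.52  0.73  1.61 -0.88  1.27  2.32] [ 0.3   0.45  1.56 -0.91  1.33  1.95]
1 59.99999999999999 [True, True, True, True, True, False, False]
   [ 0.65  0.8   1.49 -0.92  1.5   2.38] [ 0.57  0.82  1.58 -0.99  1.39  2.43] None
1 70.0 [False, False, False, False, False, False, False]
-1 20.0 [True, True, True, True, True, True, 
[... 706 characters left out ...]
   1.52 -0.82  1.39 -0.86] [ 0.52  0.73  1.61 -0.88  1.27 -0.82] [ 0.3   0.45  1.56 -0.91  1.33 -1.19]
-1 59.99999999999999 [True, True, True, True, True, False, False]
   [ 0.65  0.8   1.49 -0.92  1.5  -0.76] [ 0.57  0.82  1.58 -0.99  1.39 -0.71] None
-1 70.0 [False, False, False, False, False, False, False]
-0.7 [-0.11  0.38  1.43  0.    1.33  0.59] [0.45 0.72 1.45 0.   0.97 1.15]
0.0 [-0.11  0.38  1.43  0.    1.33 -0.11] [0.45 0.72 1.45 0.   0.97 0.45]
0.7 [-0.11  0.38  1.43  0.    1.33 -0.81] [ 0.45  0.72  1.45  0.    0.97 -0.25]
1.0 [-0.11  0.38  1.43  0.    1.33 -1.11] [ 0.45  0.72  1.45  0.    0.97 -0.55]
1.57 [-0.11  0.38  1.43 -0.    1.33 -1.68] [ 0.45  0.72  1.45 -0.    0.97 -1.12]
```

Run:
```python
from h import *
np.set_printoptions(precision=3,suppress=True)
o=[-np.pi/2,0,-0.4]
move_to([.5500,.0165,.31],o)
line_to([.5500,.0165,.238],rate=.06,f_stop=8)
s=observe();print(s["position"],s["wrist_force"],s["time"])
gripper_to(.067,5); s=observe();print(s["grip_width"],s["wrist_force"],s["ft_torque"])
gripper_to(.060,10); pause(.2); s=observe();print(s["grip_width"],s["wrist_force"],s["ft_torque"],s["position"],s["time"])
snap("side",220,100,340,250,4,"pics/s2.png")
```

```text
[0.55  0.016 0.238] [0.084 0.108 0.622] 3.55
0.06691199132240451 [ 4.82  -2.375 -0.819] [-0.438 -0.774  0.017]
0.06627749693226152 [ 6.153 -2.03  -1.676] [-0.469 -0.913  0.048] [0.551 0.016 0.238] 4.5917
```

View pics/s2.png

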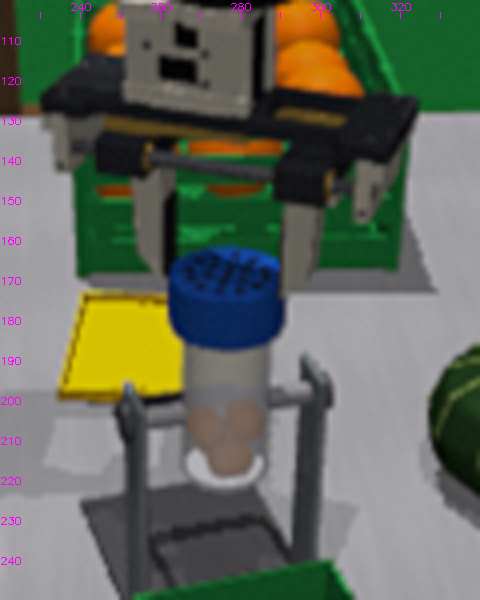

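The cap is gripped at 66 mm. The +x force shows the cap sits slightly further along the jaw axis, so I'll shift to null the force before turning it.

Run:
```python
from h import *
np.set_printoptions(precision=3,suppress=True)
j=np.array([np.cos(-.4),np.sin(-.4),0]); base=np.array([.55,.0165,.238])
for k in (.001,.002,.003):
    line_to(base+j*k,rate=.02); pause(.1); s=observe(); f=s["wrist_force"]@j; print(k,s["wrist_force"],f)
    if f<2: break
gripper_to(.055,30); pause(.1)
q=observe()["qpos"].copy(); 
from math import degrees
for i in range(7):
    q[5]-=0.2; move_j(q); s=observe(); print(s["ee_rot"][2],s["wrist_force"],s["ft_torque"],s["grip_width"],s["time"])
snap("top",195,170,345,270,5,"pics/t3.png")
```

```text
0.001 [ 3.572 -1.585  1.938] 3.9070829939857155
0.002 [-1.446 -0.023  4.007] -1.3228435621570875
-0.20391554846058524 [ 0.736 -1.639  3.343] [-0.148  0.032  0.031] 0.06494495592637156 5.9667
-0.0062784167921566825 [ 1.804 -0.275  2.547] [-0.196 -0.243  0.06 ] 0.0651840945604613 6.275
0.1927504016796019 [2.968 0.011 1.977] [-0.05  -0.582  0.082] 0.06557201145324298 6.5833
0.3918183741035254 [ 5.353 -0.929  1.204] [-0.037 -0.95   0.185] 0.0655878803742373 6.8917
0.591647605355003 [5.179 1.809 1.634] [ 0.126 -1.072  0.116] 0.06511512204086461 7.2
0.7915367775373153 [5.332 0.919 0.464] [ 0.234 -1.062  0.07 ] 0.0653084270708281 7.5083
0.99173220645391 [5.909 1.5   1.691] [ 0.352 -1.172  0.111] 0.06551463896736567 7.8167
```

View pics/t3.png

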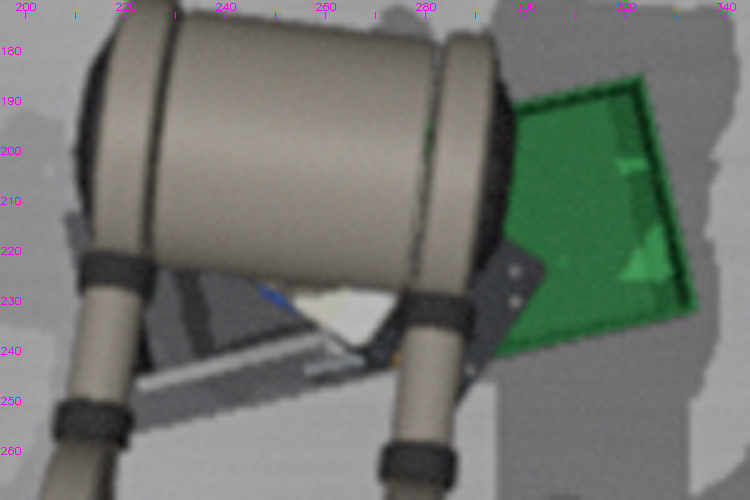

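Run:
```python
from h import *
np.set_printoptions(precision=3,suppress=True)
p=observe()["position"]
print(p)
r=line_to([p[0],p[1],.248],rate=.03,f_stop=8); s=observe(); print(r,s["position"],s["wrist_force"],s["ft_torque"],s["grip_width"])
if not r:
    r=line_to([p[0],p[1],.285],rate=.04,f_stop=12); s=observe(); print(r,s["position"],s["wrist_force"],s["grip_width"],s["time"])
snap("side",220,80,340,230,4,"pics/s4.png")
```

```text
[0.553 0.016 0.238]
False [0.552 0.017 0.248] [ 3.472  0.054 -1.68 ] [-0.001 -0.675 -0.023] 0.06509868311931605
False [0.552 0.016 0.285] [-0.895  0.322 -0.863] 0.06497226914204685 9.425
```

View pics/s4.png

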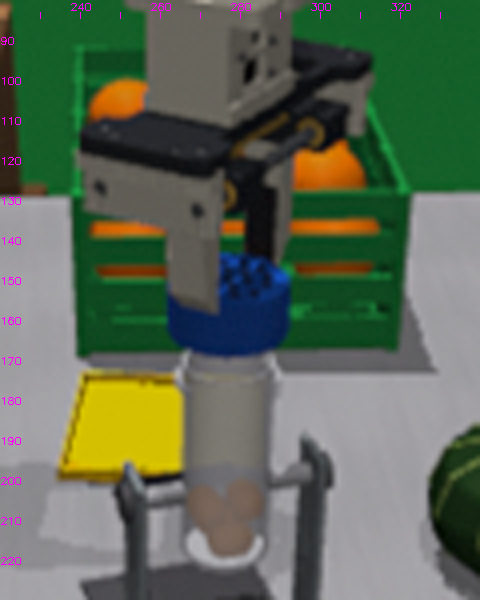

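The cap is free of the jar and still in the gripper (side px (278,148)–(278,168)); the jar rim is open below it. Next I'll carry it to the tray.

Run:
```python
from h import *
np.set_printoptions(precision=3,suppress=True)
o=[-np.pi/2,0,1.47]
p=observe()["position"]; line_to([p[0],p[1],.31],rate=.1)
move_to([.527,.338,.12],o)
line_to([.527,.338,.045],rate=.08)
pause(.1)
r=line_to([.527,.338,.024],rate=.015,f_stop=3); s=observe(); print(r,s["position"],s["wrist_force"],s["time"])
gripper_to(.085); s=observe(); print(s["wrist_force"],s["grip_width"])
line_to([.527,.338,.15],rate=.12); 
snap("side",200,120,320,220,6,"pics/s5.png")
print(observe()["time"])
```

```text
True [0.527 0.338 0.03 ] [-0.713 -0.036  4.407] 13.4167
[0.118 0.426 0.496] 0.08484670099995223
15.1917
```

View pics/s5.png

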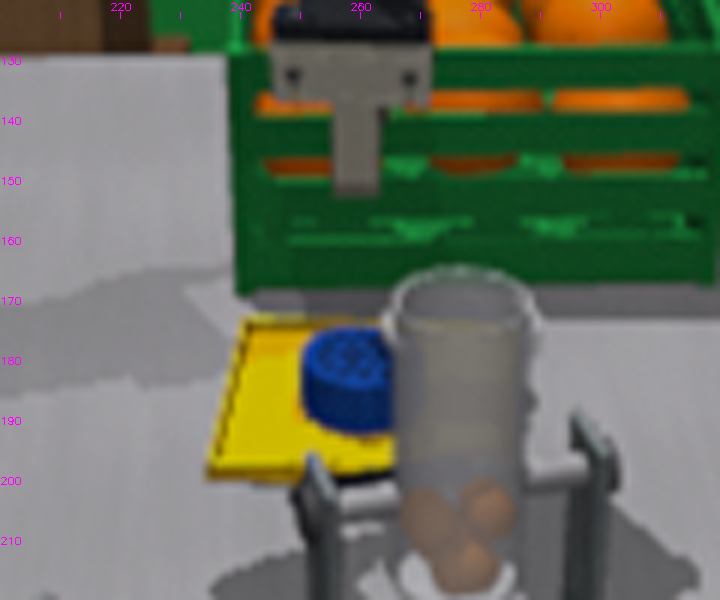

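The cap is in the tray, flat and top up, centred about side px (260,182). Now the handle, with the tool tilted 45°.

Run:
```python
from h import *
np.set_printoptions(precision=3,suppress=True)
a=np.pi/4; f=-1; o=tipori(a,f).as_euler('xyz')
gripper_to(.05,10)
move_to(hpos(0,.10,a,f),o)
snap("side",180,80,340,230,4,"pics/s6.png")
r=line_to(hpos(0,0,a,f),rate=.06,f_stop=6); s=observe(); print(r,s["position"],hpos(0,0,a,f),s["wrist_force"],s["time"])
if not r:
    gripper_to(.008,10); pause(.1); s=observe(); print(s["grip_width"],s["wrist_force"],s["ft_torque"])
snap("top",165,170,315,270,5,"pics/t6.png")
snap("side",180,80,340,230,4,"pics/s7.png")
```

```text
False [0.525 0.115 0.1  ] [0.525 0.115 0.1  ] [-1.511  0.088 -1.34 ] 18.55
0.008124744785784017 [-0.247  1.189  0.202] [0.576 0.188 0.011]
```

View pics/s7.png

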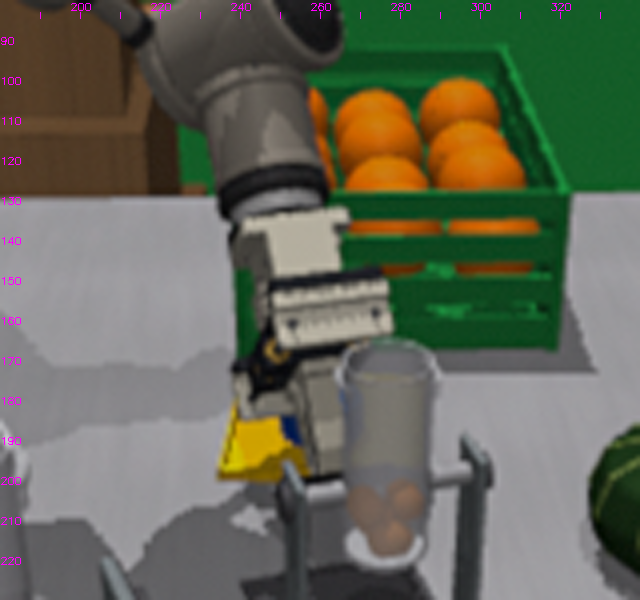

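View pics/t6.png

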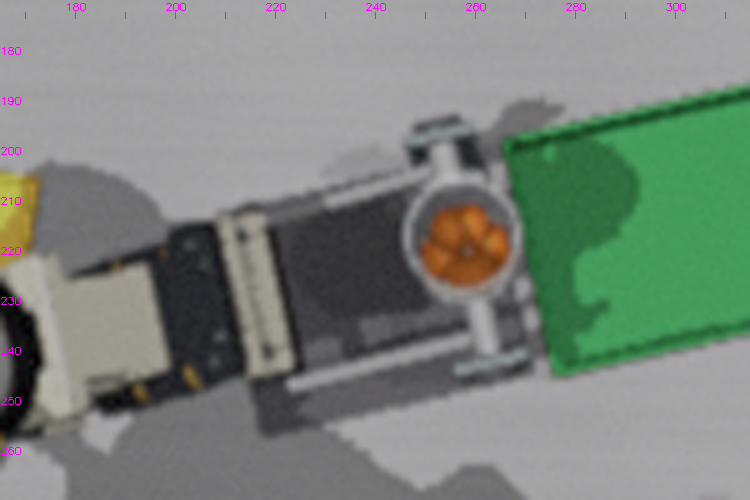

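The fingers closed to 8 mm, so there is no bar between them. I'll open, back off and look.

Run:
```python
from h import *
np.set_printoptions(precision=3,suppress=True)
a=np.pi/4; f=-1
s=observe(); print(s["ee_rot"],tipori(a,f).as_euler('xyz'),s["position"],s["wrist_force"],s["ft_torque"])
gripper_to(.05,10); 
line_to(hpos(0,.13,a,f),rate=.12)
s=observe(); print(s["wrist_force"],s["ft_torque"],s["time"])
snap("top",165,170,315,270,5,"pics/t8.png")
snap("side",220,150,320,260,5,"pics/s8.png")
p=hpos(0,-.003,a,f); print(p,proj("top",p),proj("side",p))
for x in(-.039,.039): q=p+RS@[x,0,0]; print(proj("top",q),proj("side",q))
```

```text
[-1.571  0.785  1.816] [-1.571  0.785  1.816] [0.525 0.115 0.1  ] [-0.45   0.703  0.517] [ 0.508  0.227 -0.055]
[0.514 0.3   0.313] [ 0.436  0.069 -0.034] 21.6667
[0.525 0.113 0.098] [[220.244 230.449]] [[262.781 200.353]]
[[223.63  245.477]] [[248.652 202.618]]
[[216.877 215.499]] [[276.62  198.135]]
```

View pics/t8.png

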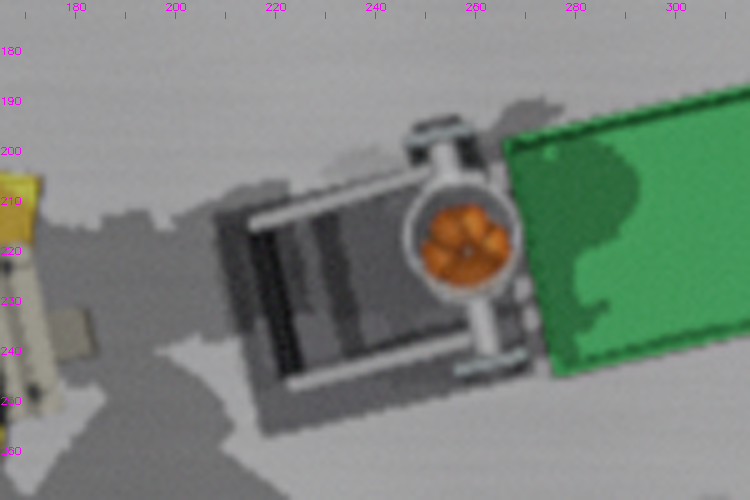

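View pics/s8.png

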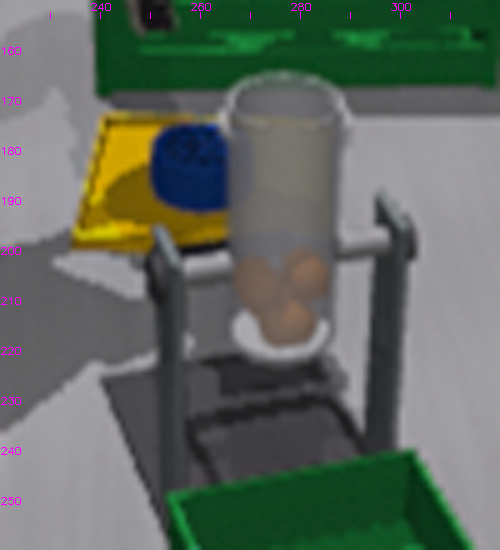

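Run:
```python
from h import *
np.set_printoptions(precision=3,suppress=True)
b=(221.1,230.5)
for z in(.03,.05,.06,.07,.08,.0975,.11,.12): 
    p=onz("top",b,z); print(z,p,proj("side",p)[0], [proj("side",onz("top",e,z))[0] for e in((217.7,216),(224.5,245))])
# light
for e in ((281,208),):
    s=onz("top",e,.004); c=np.array([.551,.0165,.23]); L=(s-c)/(c[2]-s[2]); print("L",L)
sh=onz("top",(235,227),.008)
for z in(.05,.0975,.12): print(z, sh-L*(z-.008), onz("top",b,z))
print("shadow in side",proj("side",[onz("top",e,.008) for e in((231.5,213),(238,241),(235,227))]))
I=cv2.imread("pics/side0.png"); crop(I,235,180,315,260,9,"pics/s0z.png")
```

```text
0.03 [0.529 0.117 0.03 ] [264.017 219.965] [array([277.58 , 217.518]), array([250.238, 222.451])]
0.05 [0.528 0.115 0.05 ] [263.662 214.449] [array([277.188, 212.066]), array([249.92, 216.87])]
0.06 [0.527 0.114 0.06 ] [263.481 211.64 ] [array([276.989, 209.29 ]), array([249.758, 214.028])]
0.07 [0.527 0.113 0.07 ] [263.297 208.797] [array([276.787, 206.479]), array([249.594, 211.151])]
0.08 [0.526 0.112 0.08 ] [263.112 205.918] [array([276.583, 203.633]), array([249.428, 208.239])]
0.0975 [0.525 0.11  0.097] [262.782 200.793] [array([276.219, 198.567]), array([249.132, 203.054])]
0.11 [0.525 0.109 0.11 ] [262.541 197.062] [array([275.954, 194.879]), array([248.917, 199.28 ])]
0.12 [0.524 0.108 0.12 ] [262.346 194.036] [array([275.74 , 191.886]), array([248.743, 196.219])]
L [ 0.192 -0.263 -1.   ]
0.05 [0.532 0.092 0.05 ] [0.528 0.115 0.05 ]
0.0975 [0.523 0.105 0.098] [0.525 0.11  0.097]
0.12 [0.519 0.111 0.12 ] [0.524 0.108 0.12 ]
shadow in side [[282.207 231.193]
 [255.023 236.318]
 [268.74  233.887]]
```

View pics/s0z.png

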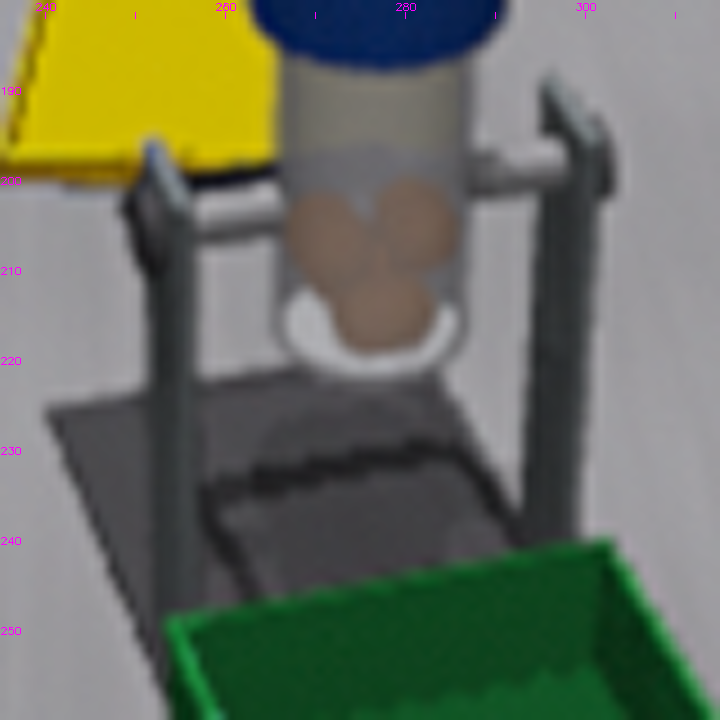

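View pics/s6.png

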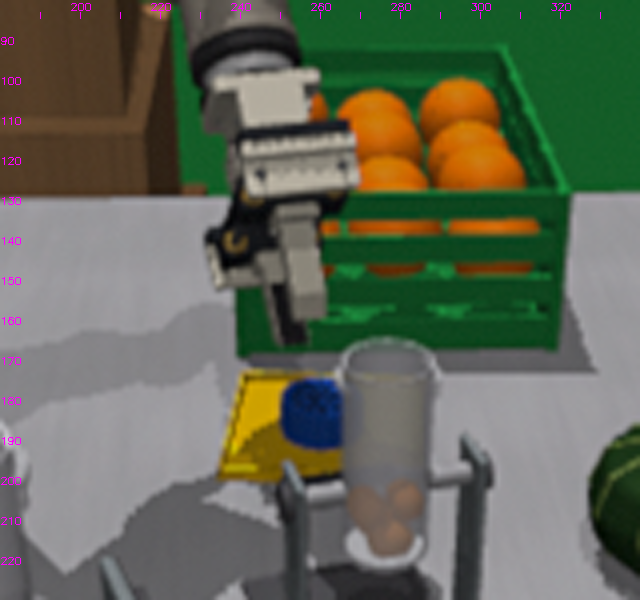

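Both views and the shadow put the bar where I aimed (z about 0.10). I'll retry, closing in stages and probing as I go.

Run:
```python
from h import *
np.set_printoptions(precision=3,suppress=True)
a=np.pi/4; f=-1
d=tipori(a,f).as_matrix()[:,1]
def rep(m): s=observe(); print(m,s["position"],"w",round(s["grip_width"],4),s["wrist_force"],s["ft_torque"],round(s["time"],2))
rep("far")
r=line_to(hpos(0,-.006,a,f),rate=.1,f_stop=6); pause(.1); rep(r)
for w in(.02,.013,.008): gripper_to(w,10); rep("close")
# probe along the tool jaw direction (up-left): lift straight along arc
r=line_to(hpos(.12,-.006,a,f),rate=.05,f_stop=10); pause(.1); rep(r)
snap("top",165,170,315,270,5,"pics/t9.png")
snap("side",220,150,320,260,5,"pics/s9.png")
```

```text
far [0.502 0.203 0.191] w 0.0499 [-0.117  0.04  -0.188] [ 0.436  0.096 -0.007] 21.77
False [0.526 0.111 0.096] w 0.0497 [ 0.425  0.168 -0.045] [ 0.47   0.119 -0.075] 23.38
close [0.526 0.111 0.095] w 0.0199 [-0.306  1.016  0.593] [0.47  0.132 0.048] 24.07
close [0.526 0.111 0.095] w 0.0138 [ 0.004  1.149 -1.157] [0.591 0.122 0.001] 24.43
close [0.526 0.111 0.095] w 0.0135 [-1.105  1.543 -0.996] [0.632 0.163 0.042] 24.65
False [0.524 0.117 0.108] w 0.0134 [-1.612  3.743  2.994] [ 0.465  0.312 -0.228] 25.18
```

View pics/t9.png

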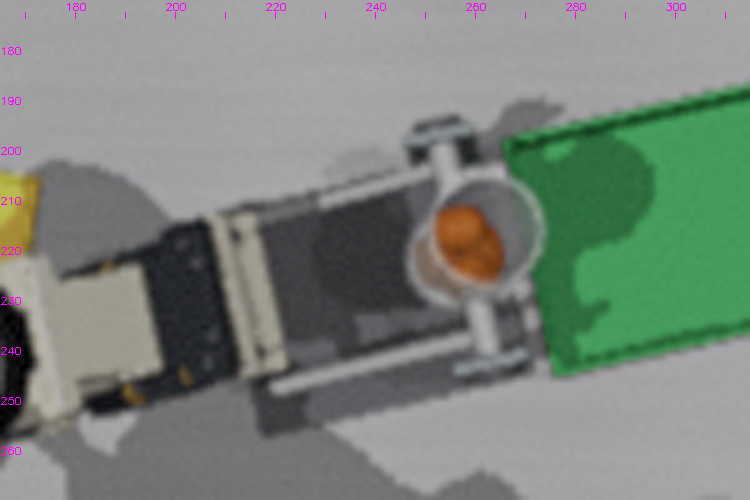

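View pics/s9.png

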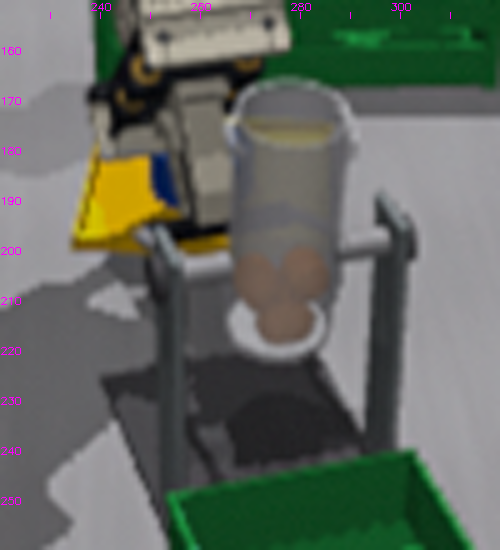

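The bar is now held at 13.5 mm and the jar moved with it: the mouth went from (257,217) to (264,217) in the top view. I'll grip harder and drive the arc.

Run:
```python
from h import *
np.set_printoptions(precision=2,suppress=True)
a=np.pi/4; f=-1
gripper_to(.005,35)
for th in np.arange(.25,1.56,.13):
    r=line_to(hpos(th,-.006,a,f),rate=.1,f_stop=25); s=observe(); print(round(th,2),r,round(s["grip_width"],4),s["wrist_force"],round(s["time"],2))
    if r or s["grip_width"]<.011: break
snap("top",165,170,345,270,4,"pics/t10.png")
```

```text
0.25 False 0.0129 [-3.46  4.6   2.79] 25.79
0.38 False 0.0124 [-2.31  4.94  3.71] 26.09
0.51 False 0.0125 [-3.04  5.99  5.05] 26.39
0.64 False 0.0124 [-2.37  6.13  5.98] 26.69
0.77 False 0.0123 [-3.2   5.03  6.31] 26.99
0.9 False 0.0124 [-2.14  4.09  6.19] 27.29
1.03 False 0.0125 [-2.03  3.65  5.85] 27.59
1.16 False 0.0127 [-1.71  2.89  4.69] 27.89
1.29 False 0.0123 [-2.21  3.    4.43] 28.19
1.42 False 0.0125 [-1.28  2.41  4.61] 28.49
1.55 False 0.0125 [-0.84  2.03  3.82] 28.79
```

View pics/t10.png

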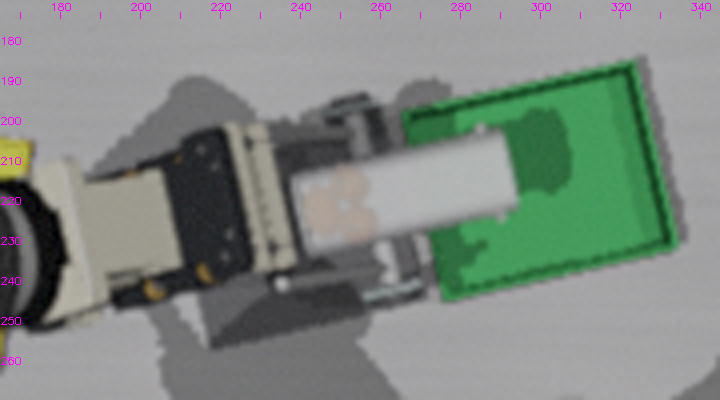

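Run:
```python
from h import *
np.set_printoptions(precision=2,suppress=True)
a=np.pi/4; f=-1
for th in list(np.arange(1.63,2.36,.08)):
    r=line_to(hpos(th,-.006,a,f),rate=.05,f_stop=25); s=observe(); print(round(th,2),r,round(s["grip_width"],4),s["wrist_force"],round(s["time"],2))
    if r or s["grip_width"]<.011: break
pause(.5)
snap("top",165,170,345,270,4,"pics/t11.png")
snap("side",220,150,350,310,4,"pics/s11.png")
```

```text
1.63 False 0.0128 [-1.75  3.32  3.76] 29.18
1.71 False 0.0126 [-1.51  3.99  3.4 ] 29.51
1.79 False 0.012 [-1.15  2.53  2.78] 29.84
1.87 False 0.0126 [-0.49  2.09  2.69] 30.18
1.95 False 0.0126 [-0.82  0.42  2.47] 30.51
2.03 False 0.0128 [-0.38  0.81  1.65] 30.84
2.11 False 0.0129 [-0.37  0.41  1.11] 31.18
2.19 False 0.0127 [ 0.32 -0.44  0.06] 31.51
2.27 False 0.0124 [-0.23 -0.89 -0.43] 31.84
2.35 False 0.0125 [ 0.46 -1.79 -0.41] 32.17
```

View pics/t11.png

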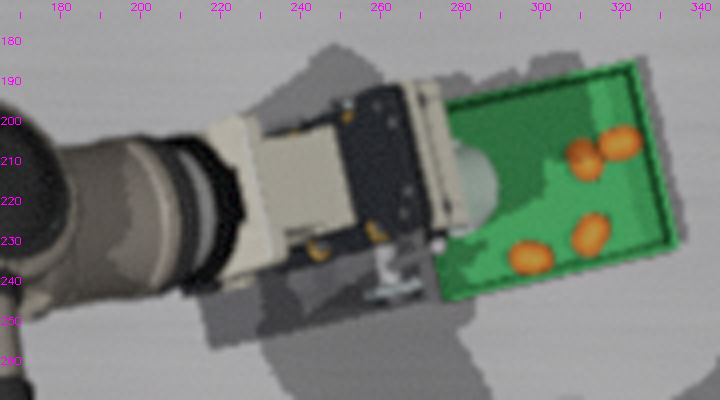

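View pics/s11.png

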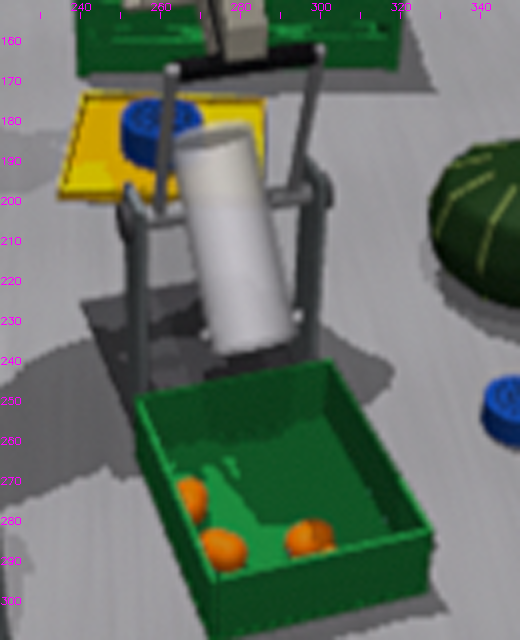

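All four kumquats are in the punnet, at top px (311,209), (320,205), (297,234) and (312,229). I'll release the bar and retreat.

Run:
```python
from h import *
np.set_printoptions(precision=3,suppress=True)
a=np.pi/4; f=-1
gripper_to(.05)
line_to(hpos(2.35,.12,a,f),rate=.12)
# swing away to the left, high
q=observe()["qpos"].copy(); q[0]+=.7; move_j(q)
pause(.5); s=observe(); print(s["position"],s["wrist_force"],s["time"])
snap("top",90,170,350,280,3,"pics/t12.png")
snap("side",220,120,350,310,3,"pics/s12.png")
```

```text
[0.363 0.4   0.353] [-0.35   0.425  0.177] 36.6417
```

View pics/t12.png

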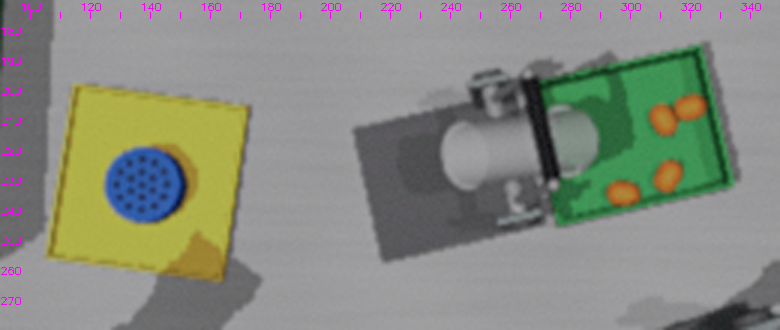

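View pics/s12.png

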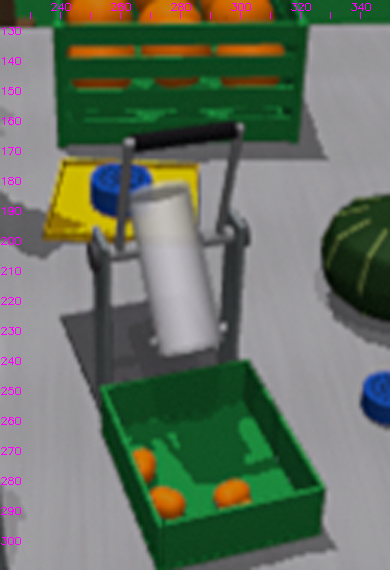

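```bash
python3 -c "
from h import *
c=onz('top',(138.3,230.7),.036); print(c, c-np.array([.527,.338,.036]))
hand_in()"
```

```text
[0.52471516 0.33478699 0.036     ] [-2.28484246e-03 -3.21300960e-03  3.46944695e-17]
the job is handed in; nothing more can be done
```

I turned the blue cap about 80° anticlockwise, lifted it off and set it top up in the yellow tray. I then tipped the jar by its handle to about 2.35 rad, let go, moved the arm clear and handed the job in at about 37 s.

**Last checks before handing in:**
- **Cap:** flat and top up in both views, about 2 mm and 3 mm from the tray's centre along x and y.
- **Kumquats:** all four visible in the punnet in the top view. The side view shows only three, because two overlap there.
- **Jar:** still tipped after the release. The 2.35 rad comes from the arm path I commanded; I did not measure the angle separately.
- **Bystanders:** the punnet looks unmoved in the pictures. The pumpkin and tape dispenser were never approached, but I did not measure them again at the end.
- **Arm:** clear of everything, with the wrist force near zero.

**What went wrong:** my first grip on the handle closed to 8 mm, so it missed the bar. The two views and the shadow agreed with the position I had aimed at, and going 6 mm deeper then held the bar at 13.5 mm. I did not find out why the first try missed.

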